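Index a cartridge to the photometer

ROBOT

A 7-joint arm with a two-finger parallel gripper is mounted at the origin on the work surface. World frame = base frame: x ahead of the robot, y to its left, z up, the work surface at z = 0. Lengths are in m, angles in rad, forces in N, time in s.
With the tool pointing down it reaches from about 0.425 to 0.925 m from the base axis. Payload 6.8 kg.
Tool frame: the origin (TCP) lies midway between the tips of the shut fingers; the grasp point (between the pads) lies r.grasp_offset behind it (r.grasp_offset is the distance from the TCP to the grasp point, in m); z points along the fingers, y is the direction in which the jaws open and shut (so a half turn about z gives the same grasp; the last joint's range is limited). The gripper opens to 85 mm and grips with 20 to 120 N. Pads are 22 mm wide; open, the fingers measure 114 mm over their backs; the gripper's body (76 mm by 85 mm) begins 54 mm behind the grasp point. The pads swing forward as they close: fully open they stand 13 mm farther back than shut.
Start: joints at [1.105, 0.477, 0.022, 1.555, -0.011, 1.109, -0.083], TCP at [0.236, -0.632, 0.231] pointing down, gripper open.
Joint ranges: [-2.96, 2.96], [-0.34, 2.1], [-1.41, 1.46], [0.24, 2.44], [-1.37, 4.51], [0.17, 1.92], [-2.96, 2.96]. Speed limits (rad/s): [2.39, 2.39, 3.14, 3.14, 3.14, 3.14, 3.14].

INTERFACE

Orientations are given as a rotation vector (axis times angle).
In Python, from bench import r gives the robot as it stands. The module is installed in compiled form; this text tells all that it offers.
- The arm moves only by the tool send_rows, never from a script. Its argument "moves" is one flat list of numbers, 4 for each row, row after row: the shift along the tool's x, y, z in mm, then the turn about the tool's z in degrees. A call has 1 to 8 rows; each row is the pose to reach, as a shift and turn from the pose commanded when the call began, along the tool's axes at that moment; what a row does not reach only later rows make up. A row lasts 1/8 s, in which the tool goes at most 62.5 mm and 10.7 degrees, less where a joint would pass 70% of its speed; a pose out of reach is approached as far as the arm can. A call with a gripper value outside its range is refused whole. "hand" is the closure, from 0 (fully open) to 1 (shut), set as the call begins (left out, the last holds). The fingers move at their own pace and stop on an object; "newtons" is the grip in N (left out, the last holds). Time passes only in rows, so rows that repeat a pose let the fingers close. It gives the time, the measured TCP pose, the force and the opening at its end, in the units of the state.
- r.get_obs(): the state, without advancing time (a new reading comes with each control period).
- r.grab_frame(name): name is "side" or "top"; returns a dict with "img" (420x560x3 uint8, red, green, blue), "mtx" (3x3 intrinsics, pixels), "world_to_cam" (4x4, takes a point from world to camera coordinates). Camera axes: x right, y up, looking along -z (the intrinsics and any distortion apply to the point x, -y, -z); pixel columns grow to the right and rows downward; lengths in m; the calibration is good to about 2 mm. A picture is of the moment at which its call begins. There is no depth.
- r.hand_in(): hands the job in, once; it reports no verdict.
The state is a dict: "clock": time; "joints": joint angles; "qvel": joint speeds; "tau": joint torques, N m; "tcp_pos": TCP position; "orientation": TCP orientation; "contact_force": force on the tool from outside, world axes, zero at the start; "moment": the same for the moment, N m; "grip_width": finger opening in m.
Only numpy, scipy, OpenCV 4.12 (cv2) and the standard library are available. Lean on these libraries where they do the work, as an engineer would, in place of code of your own. Each camera call takes 0.05 s, during which the arm holds its last target.

TASK

Take the orange cartridge out of the wooden rack and lower it gently, upright, into the nest between the two tall plates on the slide carriage. Then pull up the red spring plunger knob, move the carriage one stop to the hole in front of the blue photometer head, and let the plunger snap fully home. Leave the other cartridges, the beaker and the jar where they are.

Things in the scene. Friction and masses are not known exactly. Their poses are not given: they have to be found in the camera images.
- cartridge: ORANGE cartridge, the one to load: a solid plastic block 60 x 36 x 60 mm (x, y, z), 0.2 kg, two-way symmetric about z; origin at the centre of its underside, z up, x along its 60 mm length; three dark windows on its top. It stands in one of the rack's three slots (any), its x along the rack's x.
- spare_green: green cartridge, same block, in another slot of the rack; leave it there. Origin at the centre of its underside
- spare_white: white cartridge, same block, in the remaining slot; leave it there. Origin at the centre of its underside
- rack: fixed light-wood rack, 84 (x) x 144 mm (y), origin at the centre of its underside. Three slots in a row, centres at its y = -46, 0, +46 mm, floor at 6 mm. Slots are 40 mm wide; the 6 mm partitions (54 mm long, tops at 72 mm) rise 6 mm above a cartridge, so here it can only be gripped over its ends (fingers closing along rack x). Beyond the ends: only 14 mm high stops, 33 to 39 mm from the centre.
- nest (a point): centre of the nest floor on the carriage, 52 mm above the bench; axes as the rail's. The cartridge stands here, 60 mm length along x, either way round. Tall plates beyond its ends (65 mm apart, 6 x 50 x 66 mm, 6 mm above the cartridge's top): it can only be held across its 36 mm width, so stand it on the bench first to change the grip. Low lips along y: 8 mm high, 41 mm apart, 5 mm thick.
- knob (a point): centre of the red plunger knob on the carriage, 85 mm on the -x side of the nest: upright cylinder, 32 mm diameter, 30 mm high. Point 93 mm above the bench when home; rises with the plunger. Below the knob: a 10 mm stem, 14 mm of it free, then a 22 mm brass bush 12 mm high on the carriage top. 46 mm from the knob's axis to the nearer tall plate. Axes as the rail's.
- plunger (a joint): height of the plunger, m: 0 = home in a hole, 0.018 = pulled fully up. The spring presses down with about 5 N at 0, 9 N at 0.018. Above 0.0135 the carriage runs free. Let go between holes, its round nose rests on the bar (about 0.013) and drops in when the carriage reaches a hole; it centres itself when let go within about 3 mm of one.
- carriage (a joint): carriage position along the rail's y, m. Holes at -0.080, 0 and +0.080 (end stops 6 mm beyond); starts locked in the middle hole, 0. Locked while the plunger is home; once free it slides with about 1 N, stays where it is left, and can be carried along by the raised knob.
- rail: fixed base of the indexing slide, aluminium, 165 (x) x 300 mm (y); origin at the centre of its underside (plate from x = -88 to +78 mm), z up; the carriage slides along its y. The carriage (157 mm along x, 90 mm along y, top at 52 mm) has the nest at x = +25 mm and the knob at x = -60 mm over a bar with three holes. End blocks 43 mm high at y = +-142 mm.
- photometer: BLUE photometer head with a green lens towards the slide: fixed block 60 x 56 x 75 mm, origin at the centre of its underside, axes parallel to the rail's. It stands 130 mm on the rail's +x side in front of one of the two end holes: at rail y = +80 mm or at -80 mm.
- lamp: white reference lamp head with an amber lens, same size, fixed at the other end hole; not used. Origin at the centre of its underside
- beaker: glass beaker, 66 mm in diameter, 85 mm high, empty; leave it alone. Origin at the centre of its underside
- jar: amber glass jar with a blue cap, 56 mm in diameter, 85 mm high; leave it alone. Origin at the centre of its underside
Things that resemble listed ones, but are neither listed nor needed, are in the scene too. Of the things like the cartridge, leave any that is purple or yellow; of the rest the larger one is meant.

How it is judged:
By the outcome, as a careful person would: the job done as asked, in the order asked, and still so for the second after the job is handed in, with the robot touching nothing.
It also fails if it takes over 72 s, if anything falls off the work surface, if the arm or the gripper's body presses on something with over 40 N, if the wrist force passes 120 N, or if a joint passes its speed limit or range.

## Working session

There is one attempt and no reset: what is moved stays moved. The work goes in short steps, Python scripts to look and compute and a tool call to move; the robot and the scene stay as the last step left them, time stands still between calls to the robot, and variables do not carry over. Pictures are saved under pics/ and viewed, and the job is handed in when it is done.

Besides the shell and the picture viewer there is one more tool, called after "Call:" as name(argument=value, ...) on one line, values as JSON. send_rows: Moves the arm, as the interface text tells. Its arguments: {"type":"object","properties":{"moves":{"type":"array"},"hand":{"type":"number"},"newtons":{"type":"number"}},"required":["moves"]}

```bash
mkdir -p pics; ls
python3 - <<'E'
from bench import r
import cv2,numpy as np,pickle
o=r.get_obs();print(o, r.grasp_offset)
for n in("side","top"):
    f=r.grab_frame(n);cv2.imwrite(f"pics/{n}0.png",f["img"][:,:,::-1]);pickle.dump(f,open(f"pics/{n}0.pkl","wb"))
    print(n,f["mtx"],f["world_to_cam"],[k for k in f])
E
```

```text
pics
{'clock': 0.0, 'joints': array([ 1.10491239,  0.47783572,  0.02235745,  1.55646773, -0.01150302,
        1.10930039, -0.08309023]), 'qvel': array([-0.00052182,  0.00054298,  0.00058723, -0.00070929, -0.00092797,
       -0.00129047,  0.00078994]), 'tau': array([-6.25768171e-04, -5.96458375e+01,  1.60806119e+00, -2.81199181e+01,
        1.23652289e-02,  9.38644807e-03, -9.59252901e-06]), 'tcp_pos': array([ 0.23614871, -0.63169979,  0.23029531]), 'orientation': array([-3.08966155e+00, -5.58710688e-01,  7.51324154e-04]), 'contact_force': array([-0.19068654, -0.43486507,  1.19381962]), 'moment': array([ 0.00057446, -0.02003327, -0.01646738]), 'grip_width': 0.0856102877691721} 0.0187
side [[481.67799761   0.         276.80882692]
 [  0.         481.67799761 205.25433167]
 [  0.           0.           1.        ]] [[-0.99256761 -0.12114105  0.01159276  0.54384321]
 [ 0.10092899 -0.76623264  0.63458718 -0.13390524]
 [-0.0679918   0.63104072  0.77276434 -1.2911928 ]
 [ 0.          0.          0.          1.        ]] ['img', 'mtx', 'world_to_cam']
top [[378.98247881   0.         282.75332582]
 [  0.         378.98247881 207.39921394]
 [  0.           0.           1.        ]] [[ 0.09754643 -0.99521303 -0.00597643 -0.07355433]
 [ 0.96893694  0.09359631  0.22891252 -0.53635471]
 [-0.22725735 -0.02812039  0.97342865 -0.87726451]
 [ 0.          0.          0.          1.        ]] ['img', 'mtx', 'world_to_cam']
```

View pics/side0.png

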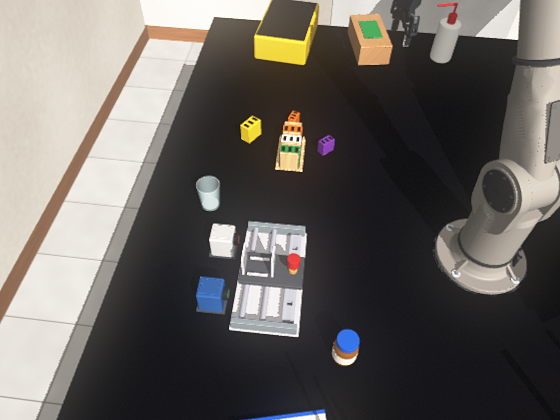

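View pics/top0.png

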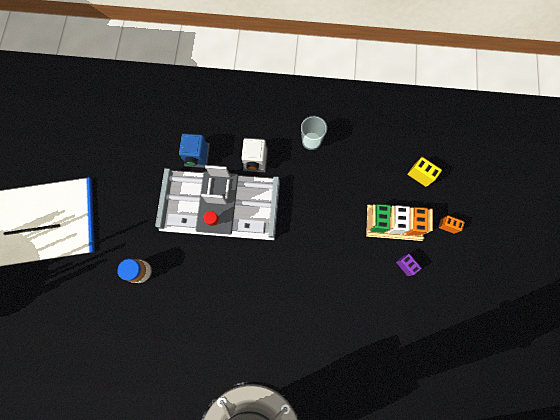

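The top view has the rail near (220,205), the blue head at its left end (195,148), and the rack near (400,222). The orange cartridge is in the rack's right slot, with a loose smaller orange decoy at (452,224). Next I'll zoom in and measure.

```bash
cat > h.py <<'E'
import numpy as np,cv2,pickle
def ray(f,px):
    K=f["mtx"];W=f["world_to_cam"];R=W[:3,:3];t=W[:3,3]
    d=np.linalg.inv(K)@np.array([px[0],px[1],1.]);d=np.array([d[0],-d[1],-d[2]])
    return -R.T@t,R.T@d
def onz(f,px,z):
    c,d=ray(f,px);return c+d*(z-c[2])/d[2]
def proj(f,p):
    W=f["world_to_cam"];q=W[:3,:3]@np.asarray(p,float)+W[:3,3];q=f["mtx"]@np.array([q[0],-q[1],-q[2]]);return q[:2]/q[2]
def load(n): return pickle.load(open(f"pics/{n}.pkl","rb"))
def tri(f1,p1,f2,p2):
    A=[];b=[]
    c1,d1=ray(f1,p1);c2,d2=ray(f2,p2)
    M=np.c_[d1,-d2];s=np.linalg.lstsq(M,c2-c1,rcond=None)[0]
    a=c1+s[0]*d1;b=c2+s[1]*d2
    return (a+b)/2,np.linalg.norm(a-b)
E
python3 - <<'E'
from h import *
def crop(n,x0,y0,w,h,s,out):
    im=load(n)["img"][y0:y0+h,x0:x0+w,::-1];cv2.imwrite(out,cv2.resize(im,None,fx=s,fy=s,interpolation=cv2.INTER_CUBIC))
crop("top0",355,150,115,130,4.5,"pics/c1.png")
crop("top0",150,125,140,125,4.5,"pics/c2.png")
crop("side0",190,215,130,125,4.5,"pics/c3.png")
crop("side0",235,105,110,75,6,"pics/c4.png")
E
```

```text
(no output)
```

View pics/c1.png

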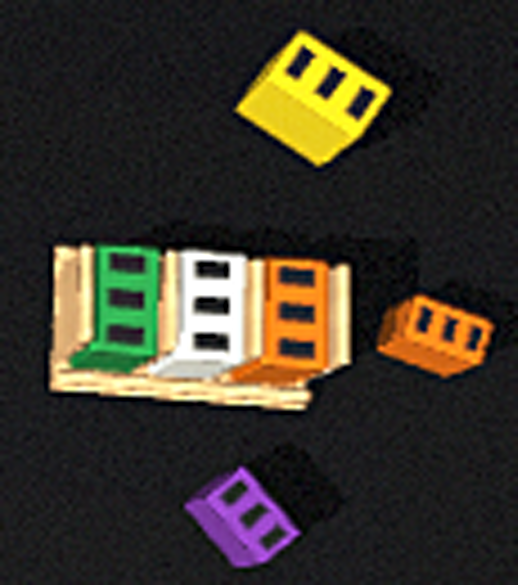

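View pics/c2.png

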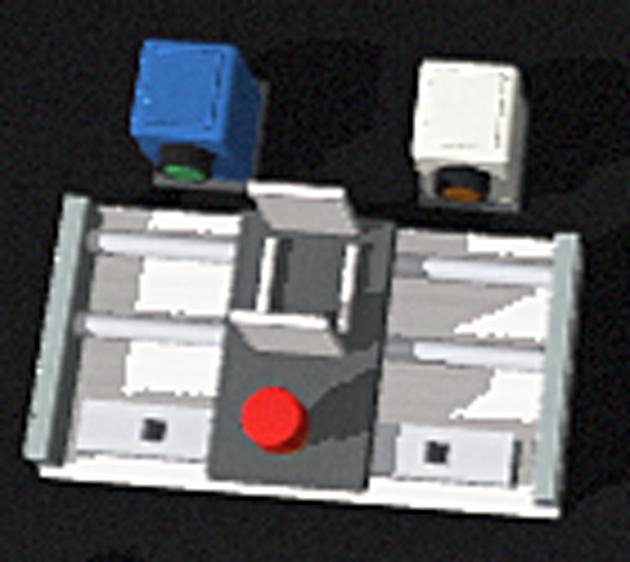

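View pics/c3.png

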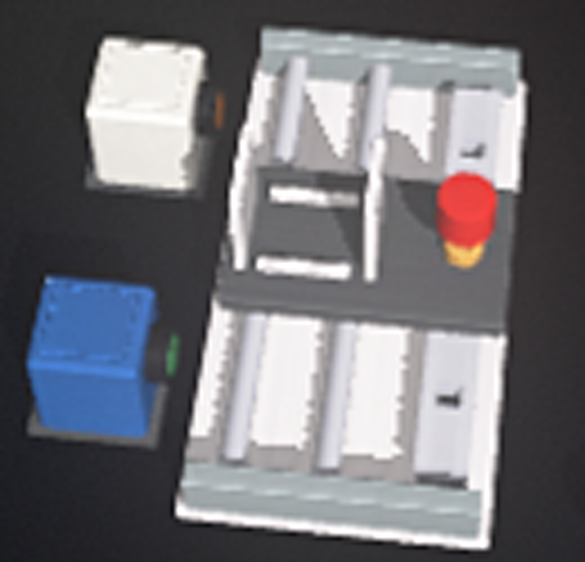

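View pics/c4.png

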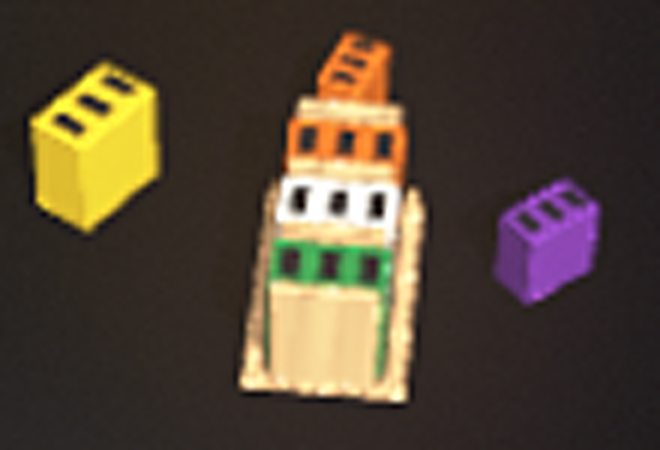

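Run:
```python
from h import *
T=load("top0");S=load("side0")
t1=lambda x,y:(355+(x+.5)/4.5-.5,150+(y+.5)/4.5-.5)
t2=lambda x,y:(150+(x+.5)/4.5-.5,125+(y+.5)/4.5-.5)
s3=lambda x,y:(190+(x+.5)/4.5-.5,215+(y+.5)/4.5-.5)
s4=lambda x,y:(235+(x+.5)/6-.5,105+(y+.5)/6-.5)
np.set_printoptions(precision=4,suppress=True)
for n,a,b in [("orange",(295,312),(346,141)),("white",(211,304),(338,203)),("green",(125,298),(330,264))]:
    print(n,onz(T,t1(*a),.066),onz(S,s4(*b),.066),tri(T,t1(*a),S,s4(*b)))
for n,a in [("o1",(296,275)),("o3",(295,347)),("g1",(127,264)),("g3",(123,333)),("w1",(211,270)),("w3",(210,342))]: print(n,onz(T,t1(*a),.066))
for n,a in [("s o1",(308,137)),("s o3",(384,145)),("s w1",(299,199)),("s w3",(376,206)),("s g1",(291,262)),("s g3",(370,267))]: print(n,onz(S,s4(*a),.066))
# colours blobs
for n,f in(("T",T),("S",S)):
    hsv=cv2.cvtColor(f["img"],cv2.COLOR_RGB2HSV)
    box=np.zeros(hsv.shape[:2],np.uint8)
    if n=="T": box[200:235,195:225]=255
    else: box[245:280,280:305]=255
    m=((hsv[...,0]<5)|(hsv[...,0]>174))&(hsv[...,1]>150)&(hsv[...,2]>60)&(box>0)
    ys,xs=np.nonzero(m);print(n,"knob",xs.mean(),ys.mean(),xs.min(),xs.max(),ys.min(),ys.max(),m.sum())
    k=(xs.mean(),ys.mean()); print(onz(f,k,.093)); 
    if n=="T":kt=k
    else: print(tri(T,kt,S,k))
print("knobtop T",onz(T,t2(273,413),.108), "S",onz(S,s3(467,192),.108))
# rail outline bottom z~0, blocks z=.043
print("base near edge",onz(T,t2(38,479),.0),onz(T,t2(558,517),.0))
print("base S corners",onz(S,s3(178,515),0),onz(S,s3(490,548),0),onz(S,s3(525,85),0))
print("blocks L T",onz(T,t2(65,195),.043),onz(T,t2(92,198),.043),onz(T,t2(25,455),.043),onz(T,t2(50,460),.043))
print("blocks R T",onz(T,t2(556,235),.043),onz(T,t2(581,235),.043),onz(T,t2(534,497),.043),onz(T,t2(556,500),.043))
print("blue top",[onz(T,t2(*a),.075) for a in[(145,40),(235,45),(215,138),(135,132)]])
print("holes",onz(T,t2(153,430),.03),onz(T,t2(437,453),.03),onz(S,s3(450,398),.03),onz(S,s3(474,152),.03))
print("plates top far T",onz(T,t2(248,183),.118),onz(T,t2(346,190),.118),"near",onz(T,t2(233,313),.118),onz(T,t2(333,320),.118))
print("plates top S",onz(S,s3(247,130),.118),onz(S,s3(383,133),.118))
```

```text
orange [ 0.5435 -0.3586  0.066 ] [ 0.5444 -0.3634  0.066 ] (array([ 0.5431, -0.357 ,  0.0712]), np.float64(0.001774786391213125))
white [ 0.5435 -0.3131  0.066 ] [ 0.5437 -0.3159  0.066 ] (array([ 0.5431, -0.3123,  0.0692]), np.float64(0.0006579215810339409))
green [ 0.5424 -0.2665  0.066 ] [ 0.5431 -0.2709  0.066 ] (array([ 0.542 , -0.2655,  0.0709]), np.float64(0.0014862830175276136))
o1 [ 0.5642 -0.3588  0.066 ]
o3 [ 0.5241 -0.3589  0.066 ]
g1 [ 0.5615 -0.2669  0.066 ]
g3 [ 0.5229 -0.2662  0.066 ]
w1 [ 0.5625 -0.3126  0.066 ]
w3 [ 0.5224 -0.3131  0.066 ]
s o1 [ 0.5644 -0.3638  0.066 ]
s o3 [ 0.5244 -0.363   0.066 ]
s w1 [ 0.5638 -0.3162  0.066 ]
s w3 [ 0.5242 -0.3162  0.066 ]
s g1 [ 0.5626 -0.2697  0.066 ]
s g3 [ 0.523  -0.2714  0.066 ]
T knob 210.69461077844312 217.92814371257484 204 218 211 225 167
[0.4916 0.1462 0.093 ]
S knob 293.2721893491124 261.1360946745562 287 299 254 269 169
[0.4915 0.143  0.093 ]
(array([0.4912, 0.1453, 0.0965]), np.float64(0.0004977595945506727))
knobtop T [0.4923 0.1444 0.108 ] S [0.4919 0.1418 0.108 ]
base near edge [0.4609 0.2987 0.    ] [ 0.468  -0.0042  0.    ]
base S corners [0.6266 0.2931 0.    ] [0.4608 0.2907 0.    ] [ 0.4673 -0.0114  0.    ]
blocks L T [0.6206 0.2966 0.043 ] [0.6202 0.2807 0.043 ] [0.4677 0.293  0.043 ] [0.4662 0.2786 0.043 ]
blocks R T [0.6236 0.0118 0.043 ] [ 0.625  -0.0025  0.043 ] [0.4716 0.0082 0.043 ] [ 0.4711 -0.004   0.043 ]
blue top [array([0.7068, 0.255 , 0.075 ]), array([0.7087, 0.2034, 0.075 ]), array([0.6519, 0.2064, 0.075 ]), array([0.6512, 0.2518, 0.075 ])]
holes [0.4909 0.228  0.03  ] [0.4932 0.0662 0.03  ] [0.49   0.2223 0.03  ] [0.4928 0.0625 0.03  ]
plates top far T [0.6129 0.173  0.118 ] [0.614  0.1206 0.118 ] near [0.5413 0.1705 0.118 ] [0.5425 0.118  0.118 ]
plates top S [0.6127 0.1242 0.118 ] [0.5401 0.1167 0.118 ]
```

```bash
cat >> h.py <<'E'
from scipy.spatial.transform import Rotation as Ro
def plan(o,target,yang):
    R=Ro.from_rotvec(o["orientation"]).as_matrix()
    d=R.T@(np.array(target)-o["tcp_pos"])*1000
    a=np.degrees(np.arctan2(R[1,1],R[0,1]))
    turn=-((yang-a+90)%180-90)
    print("t",round(float(o["clock"]),2),"tcp",o["tcp_pos"].round(4),"tooly ang",round(a,2),"q",o["joints"].round(2),"w",round(float(o["grip_width"]),4),"F",o["contact_force"].round(1))
    print("shift",d.round(1),"turn",turn.round(2), "tilt",R[:,2].round(4))
E
python3 - <<'E'
from h import *
from bench import r
plan(r.get_obs(),(0.544,-0.361,0.13),0.7)
T=load("top0");print(onz(T,(452,222),.05),onz(T,(130,269),.085),onz(T,(313,122),.085))
E
```

```text
t 0.1 tcp [ 0.2362 -0.6318  0.2304] tooly ang -69.5 q [ 1.1   0.48  0.02  1.56 -0.01  1.11 -0.08] w 0.0852 F [-0.9  0.4 -0.1]
shift [ 383.2 -145.6  100.6] turn -70.2 tilt [-7.0e-04  1.5e-03 -1.0e+00]
[ 0.54709665 -0.44260517  0.05      ] [0.35441945 0.3183484  0.085     ] [ 0.76563193 -0.07687079  0.085     ]
```

Call:
send_rows(moves=[30,-12,0,-8,85,-33,0,-18,150,-57,0,-28,215,-82,15,-38,280,-107,40,-48,330,-126,65,-58,365,-139,85,-67,383,-145.6,100.6,-70.2], hand=0, newtons=40)

```text
clock: 1.1
tcp_pos: [0.5465, -0.3572, 0.1289]
orientation: [-2.197, -2.242, -0.003]
contact_force: [0.5, 0.2, -0.9]
grip_width: 0.0852
```

Call:
send_rows(moves=[0,0,0,0,0,0,0,0,0,0,0,0])

```text
clock: 1.48
tcp_pos: [0.543, -0.3643, 0.1317]
orientation: [2.211, 2.229, -0.002]
contact_force: [-0.2, 0.9, -0.4]
grip_width: 0.0852
```

```bash
cat >> h.py <<'E'
def snap(tag,wins):
    from bench import r
    for n in("side","top"):
        f=r.grab_frame(n);pickle.dump(f,open(f"pics/{n}{tag}.pkl","wb"))
        if n in wins:
            x0,y0,w,h,s=wins[n]
            cv2.imwrite(f"pics/{n}{tag}.png",cv2.resize(np.ascontiguousarray(f["img"][y0:y0+h,x0:x0+w,::-1]),None,fx=s,fy=s,interpolation=cv2.INTER_CUBIC))
E
python3 - <<'E'
from h import *
from bench import r
plan(r.get_obs(),(0.544,-0.361,0.13),0.7)
snap(1,{"side":(235,75,130,110,5),"top":(340,140,140,120,5)})
E
```

```text
t 1.48 tcp [ 0.543  -0.3643  0.1317] tooly ang 0.47 q [ 0.72  0.56 -0.32  1.68  0.21  0.93  0.33] w 0.0852 F [-0.2  0.9 -0.4]
shift [3.3 1.  1.7] turn -0.23 tilt [ 5.e-04 -2.e-03 -1.e+00]
```

View pics/side1.png

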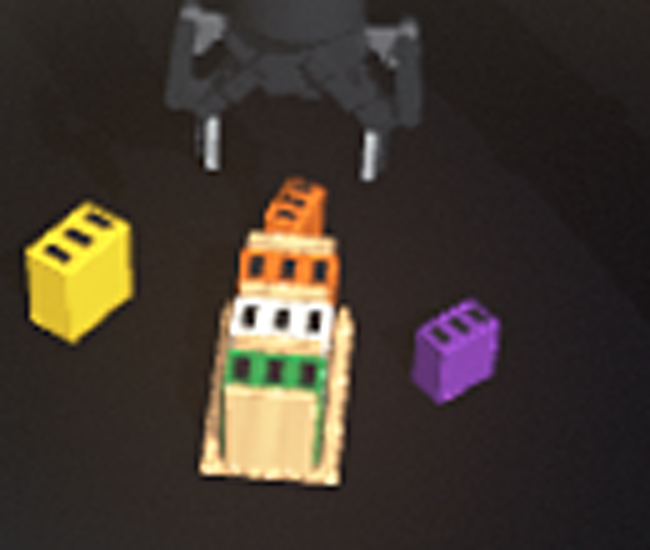

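View pics/top1.png

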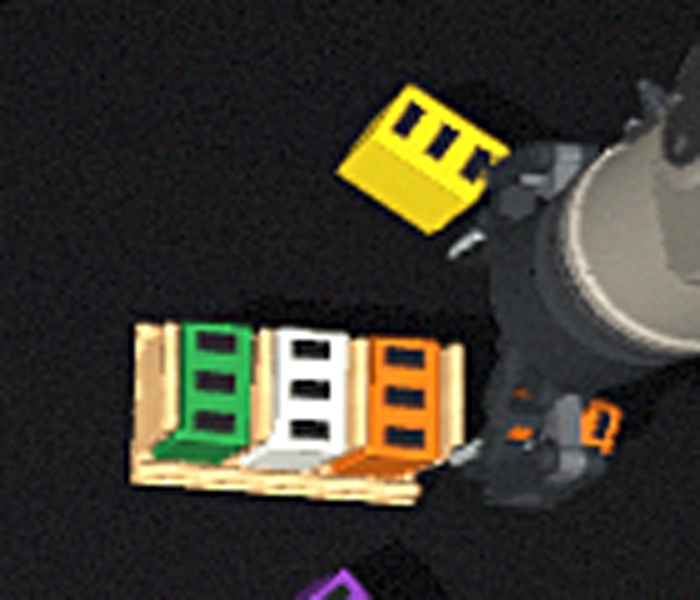

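Run:
```python
from h import *
from bench import r
np.set_printoptions(precision=4,suppress=True)
plan(r.get_obs(),(0.544,-0.361,0.13),0.7)
T=load("top1");S=load("side1")
t=lambda x,y:(340+(x+.5)/5-.5,140+(y+.5)/5-.5)
s=lambda x,y:(235+(x+.5)/5-.5,75+(y+.5)/5-.5)
for a in[(211,170),(370,178)]: print("S",onz(S,s(*a),.1447))
for a in[(452,255),(481,236),(451,462),(482,443)]: print("T",onz(T,t(*a),.1447))
P=np.array([.543,-.3643+.011,.1447]);
for dx in(-.0426,.0426):
  for dy in(0,.011,-.011):
    q=np.array([.543+dx,-.3643+dy,.1447]);print(dx,dy,((proj(S,q)-[235,75])+.5)*5-.5,((proj(T,q)-[340,140])+.5)*5-.5)
```

```text
t 1.57 tcp [ 0.5434 -0.3635  0.1316] tooly ang 0.54 q [ 0.72  0.56 -0.32  1.68  0.21  0.93  0.33] w 0.0851 F [0.5 0.3 0.1]
shift [2.5 0.6 1.6] turn -0.16 tilt [ 0.0006 -0.0014 -1.    ]
S [ 0.5929 -0.3549  0.1447]
S [ 0.4978 -0.3604  0.1447]
T [ 0.5929 -0.3529  0.1447]
T [ 0.6031 -0.3659  0.1447]
T [ 0.4973 -0.3533  0.1447]
T [ 0.5071 -0.3669  0.1447]
-0.0426 0 [366.1845 173.4193] [475.9772 457.3815]
-0.0426 0.011 [364.6999 185.2329] [451.0075 455.016 ]
-0.0426 -0.011 [367.6549 161.7188] [500.9654 459.7489]
0.0426 0 [225.013  161.0457] [477.1749 272.6573]
0.0426 0.011 [222.8549 172.7523] [452.7672 270.4115]
0.0426 -0.011 [227.1506 149.4507] [501.6002 274.9048]
```

Call:
send_rows(moves=[1,0,15,0,2,0.5,35,0,2,0.5,55,0,2,0.5,65,0,2,0.5,70,0,2,0.5,70,0,2,0.5,70,0])

```text
clock: 2.45
tcp_pos: [0.5451, -0.36, 0.0614]
orientation: [2.207, 2.234, 0.001]
contact_force: [-0.8, 0.4, -0.5]
grip_width: 0.0852
```

Run:
```python
from h import *
from bench import r
plan(r.get_obs(),(0.5445,-0.3595,0.02),0.7)
snap(2,{"side":(235,75,130,110,5),"top":(340,140,140,120,5)})
```

```text
t 2.45 tcp [ 0.5451 -0.36    0.0614] tooly ang 0.7 q [ 0.7   0.65 -0.3   1.72  0.25  0.81  0.3 ] w 0.0852 F [-0.8  0.4 -0.5]
shift [ 0.5 -0.7 41.4] turn -0.0 tilt [ 1.1e-03 -6.0e-04 -1.0e+00]
```

View pics/side2.png

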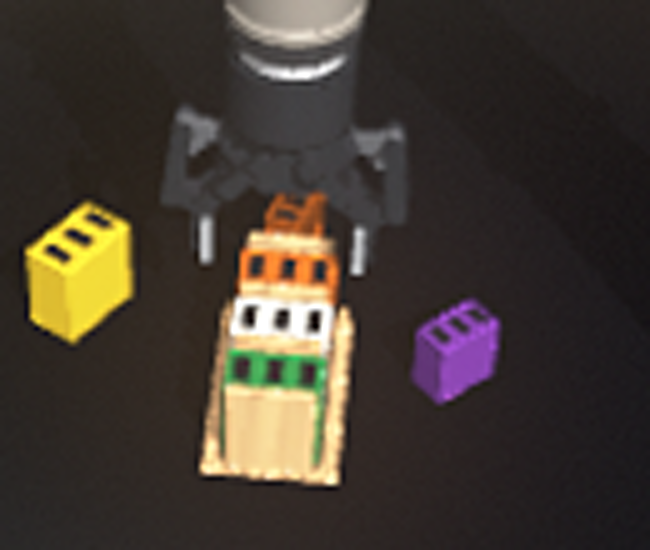

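View pics/top2.png

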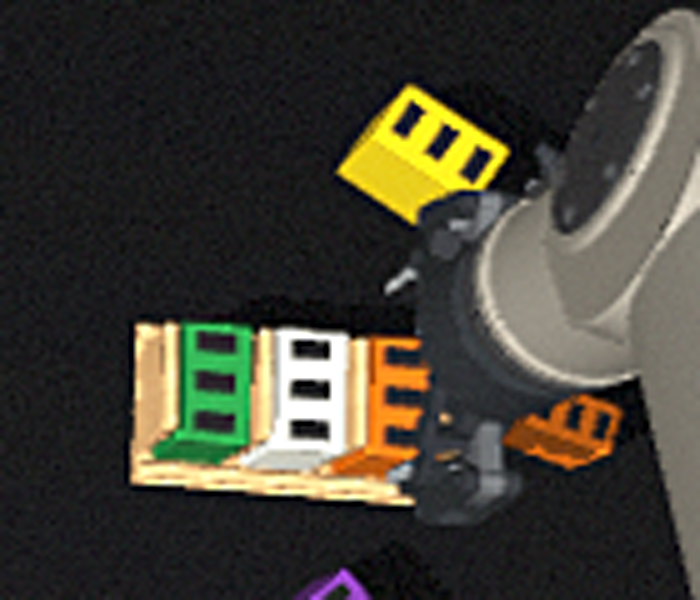

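The fingers straddle the orange cartridge: the tips are at x=205 and 358, the cartridge spans 241–337. I'll descend and grip.

Call:
send_rows(moves=[0.5,-0.5,12,0,0.5,-0.5,25,0,0.5,-0.5,35,0,0.5,-0.5,40,0,0.5,-0.5,41,0,0.5,-0.5,41,0])

```text
clock: 3.3
tcp_pos: [0.5444, -0.3594, 0.0199]
orientation: [2.208, 2.235, 0.0]
contact_force: [-0.3, 0.1, 0.5]
grip_width: 0.0855
```

Call:
send_rows(moves=[0,0,0,0,0,0,0,0,0,0,0,0,0,0,0,0,0,0,0,0,0,0,0,0], hand=1, newtons=40)

```text
clock: 4.05
tcp_pos: [0.5442, -0.3595, 0.0202]
orientation: [2.208, 2.234, -0.0]
contact_force: [-1.2, 0.7, 5.3]
grip_width: 0.0595
```

Call:
send_rows(moves=[0,0,-6,0,0,0,-20,0,0,0,-40,0,0,0,-65,0,0,0,-85,0,0,0,-95,0,0,0,-95,0])

```text
clock: 4.92
tcp_pos: [0.5445, -0.3595, 0.1156]
orientation: [2.207, 2.234, 0.001]
contact_force: [0.3, 0.2, -3.4]
grip_width: 0.0596
```

Run:
```python
from h import *
from bench import r
plan(r.get_obs(),(0.545,-0.13,0.05),0.7)
```

```text
t 4.92 tcp [ 0.5445 -0.3595  0.1156] tooly ang 0.7 q [ 0.72  0.58 -0.32  1.69  0.22  0.9   0.32] w 0.0596 F [ 0.3  0.2 -3.4]
shift [229.5   3.2  65.4] turn -0.0 tilt [ 1.3e-03 -8.0e-04 -1.0e+00]
```

Call:
send_rows(moves=[20,0,0,0,60,0,0,0,110,0,0,0,160,0,0,0,200,1,10,0,225,1,35,0,230,1,65,0,230,1,65,0])

```text
clock: 5.92
tcp_pos: [0.5395, -0.1268, 0.0473]
orientation: [-2.201, -2.234, 0.005]
contact_force: [0.1, -0.2, -2.2]
grip_width: 0.0598
```

Call:
send_rows(moves=[0,0,0,0,0,0,0,0])

```text
clock: 6.18
tcp_pos: [0.5431, -0.1298, 0.0508]
orientation: [2.208, 2.233, 0.001]
contact_force: [0.6, 0.7, -1.3]
grip_width: 0.0596
```

Run:
```python
from h import *
from bench import r
plan(r.get_obs(),(0.545,-0.13,0.0145),0.7)
snap(3,{"side":(210,125,150,115,5),"top":(280,110,160,120,5)})
```

```text
t 6.17 tcp [ 0.5431 -0.1298  0.0508] tooly ang 0.65 q [ 0.39  0.55 -0.34  1.96  0.28  0.68 -0.11] w 0.0596 F [ 0.6  0.7 -1.3]
shift [-0.2  1.9 36.3] turn -0.05 tilt [ 1.9e-03 -5.0e-04 -1.0e+00]
```

View pics/side3.png

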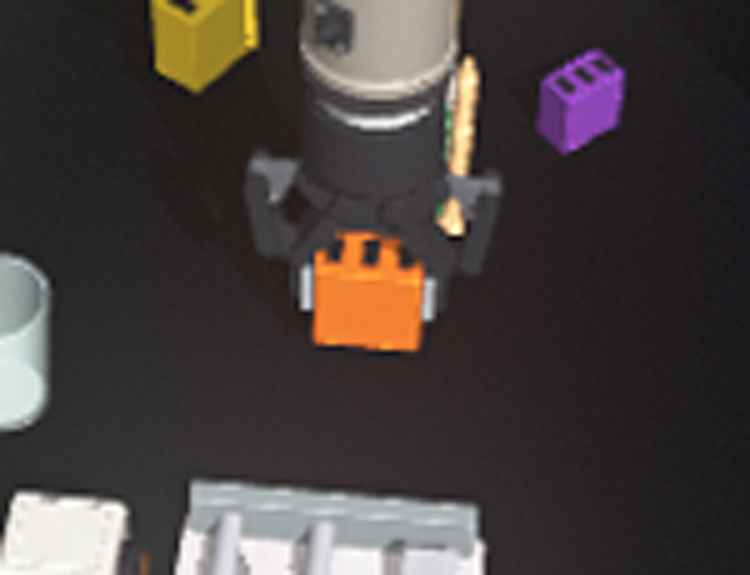

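View pics/top3.png

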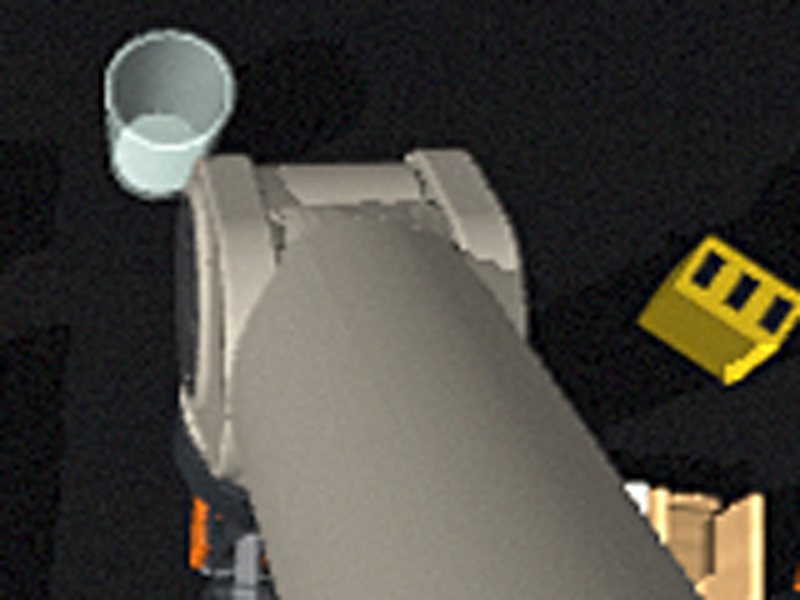

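The orange cartridge is held upright (side view at 315–422, 235–350), and the other cartridges are untouched. Lowering it to the bench.

Call:
send_rows(moves=[0,0,10,0,0,0,20,0,0,0,28,0,0,0,32,0,0,0,34,0,0,0,35,0,0,0,35,0,0,0,35,0])

```text
clock: 7.28
tcp_pos: [0.5425, -0.1293, 0.0149]
orientation: [2.208, 2.235, 0.0]
contact_force: [0.7, 0.1, -1.5]
grip_width: 0.0595
```

Call:
send_rows(moves=[0,0,0.5,0,0,0,1,0,0,0,1,0])

```text
clock: 7.65
tcp_pos: [0.5425, -0.1293, 0.0142]
orientation: [2.208, 2.235, -0.0]
contact_force: [-2.1, 0.7, 4.5]
grip_width: 0.0597
```

Call:
send_rows(moves=[0,0,0,0,0,0,0,0,0,0,0,0,0,0,0,0], hand=0)

```text
clock: 8.15
tcp_pos: [0.5423, -0.1293, 0.0136]
orientation: [2.208, 2.235, 0.0]
contact_force: [1.0, -0.2, -0.3]
grip_width: 0.0852
```

Call:
send_rows(moves=[0,0,-10,0,0,0,-25,0,0,0,-45,0,0,0,-65,0,0,0,-85,0,0,0,-100,0,0,0,-100,0,0,0,-100,0])

```text
clock: 9.15
tcp_pos: [0.5419, -0.1293, 0.1133]
orientation: [-2.208, -2.235, 0.001]
contact_force: [-0.0, 0.1, 0.0]
grip_width: 0.0852
```

Call:
send_rows(moves=[0,0,0,-10,0,0,0,-20,0,0,0,-30,0,0,0,-40,0,0,0,-50,0,0,0,-60,0,0,0,-70,0,0,0,-80])

```text
clock: 10.15
tcp_pos: [0.5417, -0.1291, 0.1127]
orientation: [-0.245, -3.13, -0.001]
contact_force: [-0.2, -0.1, -0.2]
grip_width: 0.0857
```

Call:
send_rows(moves=[0,0,0,-8,0,0,0,-10,0,0,0,-10,0,0,0,-10])

```text
clock: 10.65
tcp_pos: [0.5422, -0.1292, 0.1135]
orientation: [0.017, -3.141, 0.0]
contact_force: [0.2, -0.5, -0.8]
grip_width: 0.0855
```

Run:
```python
from h import *
from bench import r
plan(r.get_obs(),(0.5425,-0.1295,0.018),90.7)
snap(4,{"side":(210,125,150,115,5),"top":(280,110,160,120,5)})
```

```text
t 10.65 tcp [ 0.5422 -0.1292  0.1135] tooly ang 90.61 q [ 0.69  0.53 -0.73  1.9   0.46  0.88  1.3 ] w 0.0855 F [ 0.2 -0.5 -0.8]
shift [-0.3 -0.3 95.5] turn -0.09 tilt [-3.e-04 -0.e+00 -1.e+00]
```

View pics/side4.png

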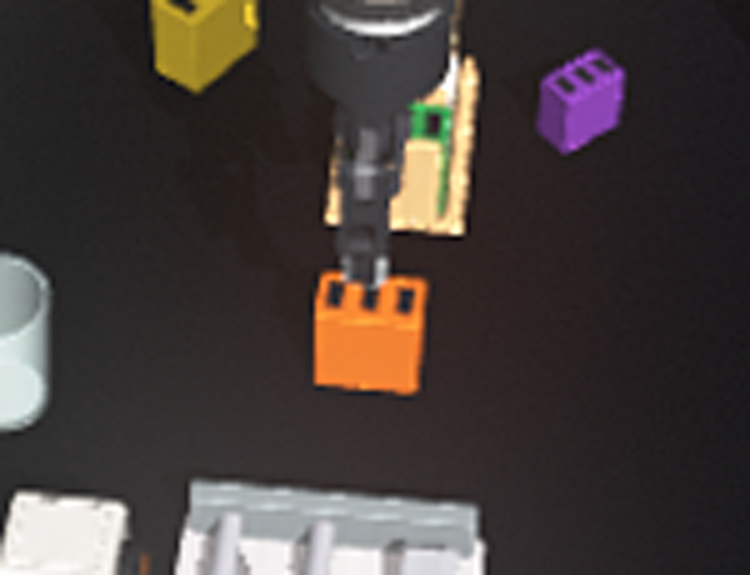

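View pics/top4.png

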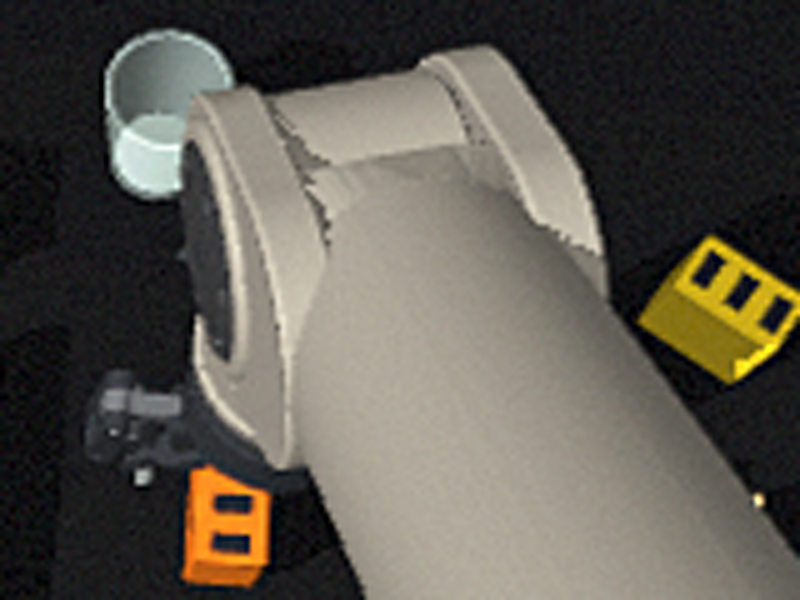

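The orange cartridge stands upright on the bench (side view 315–427, 272–392). Going down to grip it across its width.

Call:
send_rows(moves=[0,0,15,0,0,0,35,0,0,0,55,0,0,0,75,0,0,0,90,0,0,0,96,0,0,0,96,0,0,0,96,0])

```text
clock: 11.75
tcp_pos: [0.5429, -0.1293, 0.0183]
orientation: [-0.019, 3.14, -0.0]
contact_force: [0.4, -1.2, -0.1]
grip_width: 0.0854
```

Call:
send_rows(moves=[0,0,0,0,0,0,0,0,0,0,0,0,0,0,0,0,0,0,0,0,0,0,0,0], hand=1, newtons=40)

```text
clock: 12.5
tcp_pos: [0.5426, -0.1296, 0.0181]
orientation: [-0.019, 3.141, -0.001]
contact_force: [-1.1, -1.9, 5.5]
grip_width: 0.0358
```

Call:
send_rows(moves=[0,0,-6,0,0,0,-20,0,0,0,-45,0,0,0,-75,0,0,0,-105,0,0,0,-130,0,0,0,-140,0,0,0,-140,0])

```text
clock: 13.5
tcp_pos: [0.5424, -0.1293, 0.1581]
orientation: [-0.019, 3.141, -0.001]
contact_force: [0.1, -0.3, -1.5]
grip_width: 0.0357
```

Run:
```python
from h import *
from bench import r
plan(r.get_obs(),(0.577,0.1465,0.150),91.2)
```

```text
t 13.5 tcp [ 0.5424 -0.1293  0.1581] tooly ang 90.7 q [ 0.72  0.48 -0.77  1.87  0.41  0.95  1.35] w 0.0357 F [ 0.1 -0.3 -1.5]
shift [-37.9 275.3   8.1] turn -0.5 tilt [ 8.e-04 -4.e-04 -1.e+00]
```

Run:
```python
from h import *
for n,(x0,y0,w,h) in {"top0":(195,160,50,50),"side0":(236,235,70,50)}.items():
    im=load(n)["img"][y0:y0+h,x0:x0+w,::-1];cv2.imwrite(f"pics/z_{n}.png",cv2.resize(im,None,fx=11,fy=11,interpolation=cv2.INTER_CUBIC))
for n in("top0","side0"):
    f=load(n);W=f["world_to_cam"];print(n,-W[:3,:3].T@W[:3,3])
# overlay of predicted model points
T=load("top0");S=load("side0")
def mark(n,nest,yaw,s=11):
    f=load(n);x0,y0=(195,160) if n=="top0" else (236,235)
    im=cv2.imread(f"pics/z_{n}.png")
    c,sn=np.cos(yaw),np.sin(yaw)
    def P(x,y,z):
        p=proj(f,(nest[0]+c*x-sn*y,nest[1]+sn*x+c*y,z));return tuple(int(round(v)) for v in ((p-[x0,y0])+.5)*s-.5)
    for sx in(-1,1):
        for xx in (32.5,38.5):
            cv2.line(im,P(sx*xx/1e3,-.025,.118),P(sx*xx/1e3,.025,.118),(0,255,0),1)
        for yy in(20.5,25.5):
            cv2.line(im,P(-.0325,sx*yy/1e3,.060),P(.0325,sx*yy/1e3,.060),(255,0,255),1)
    th=np.linspace(0,2*np.pi,40)
    cv2.polylines(im,[np.array([P(-.085+.016*np.cos(t),.016*np.sin(t),.108) for t in th])],True,(255,255,0),1)
    cv2.imwrite(f"pics/m_{n}.png",im)
mark("top0",(.5765,.1465),.021);mark("side0",(.5765,.1465),.021)
```

```text
top0 [ 0.32750405 -0.04767042  0.97629313]
side0 [0.46552555 0.7780744  1.07645765]
```

View pics/m_top0.png

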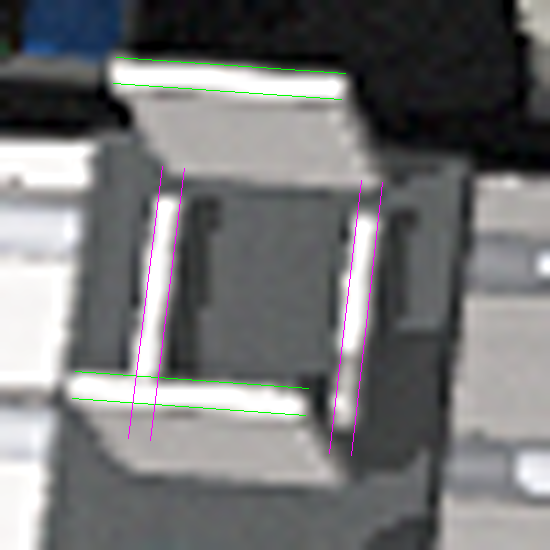

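View pics/m_side0.png

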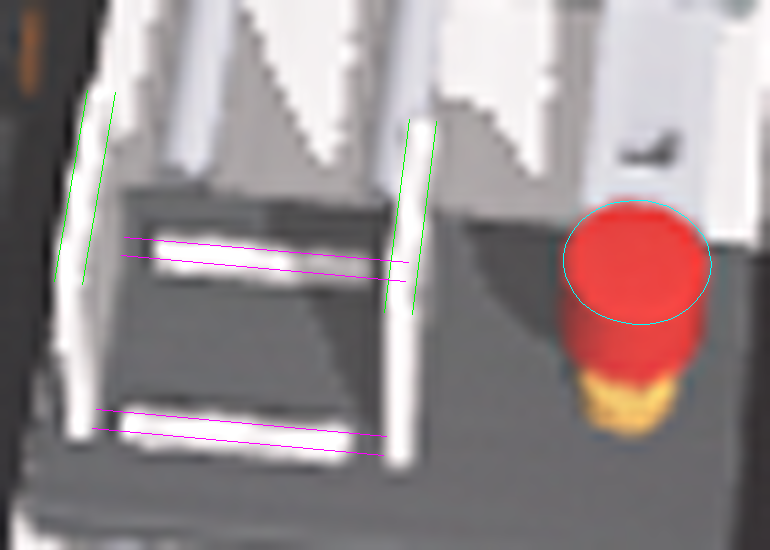

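Call:
send_rows(moves=[-3,25,0,0,-9,65,0,0,-16,115,0,0,-23,165,0,0,-29,210,0,0,-34,245,2,0,-37,268,6,-0.5,-37.5,276,8,-0.5])

```text
clock: 14.5
tcp_pos: [0.5754, 0.1488, 0.1483]
orientation: [0.037, -3.139, -0.001]
contact_force: [-1.0, -0.7, -2.5]
grip_width: 0.0355
```

Call:
send_rows(moves=[0,0,0,0,0,0,0,0,0,0,0,0,0,0,0,0])

```text
clock: 15.0
tcp_pos: [0.5766, 0.1464, 0.1498]
orientation: [-0.031, 3.141, -0.0]
contact_force: [0.4, 0.7, -1.6]
grip_width: 0.0356
```

Run:
```python
from h import *
from bench import r
plan(r.get_obs(),(0.5762,0.147,0.150),91.2)
snap(5,{"side":(220,205,90,75,8),"top":(170,130,90,75,8)})
```

```text
t 15.0 tcp [0.5766 0.1464 0.1498] tooly ang 91.14 q [ 0.23  0.56 -0.78  1.79  0.46  0.99  0.85] w 0.0356 F [ 0.4  0.7 -1.6]
shift [ 0.4  0.6 -0.2] turn -0.06 tilt [ 2.e-04 -3.e-04 -1.e+00]
```

View pics/side5.png

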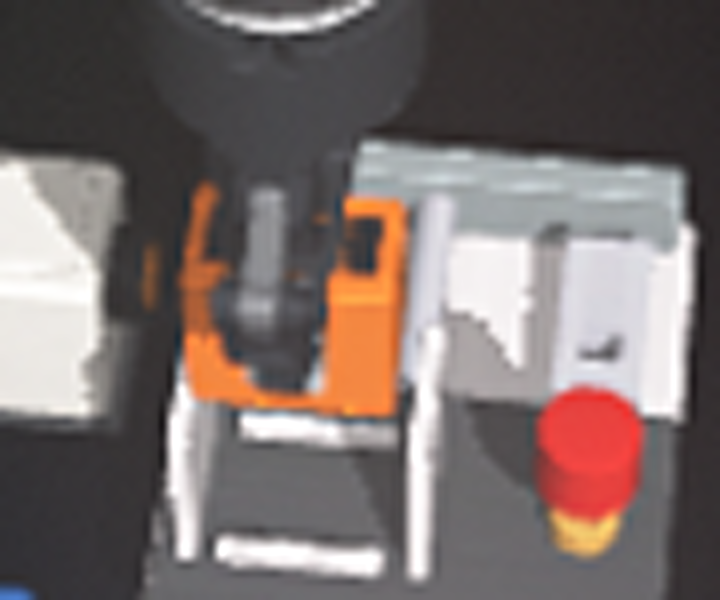

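View pics/top5.png

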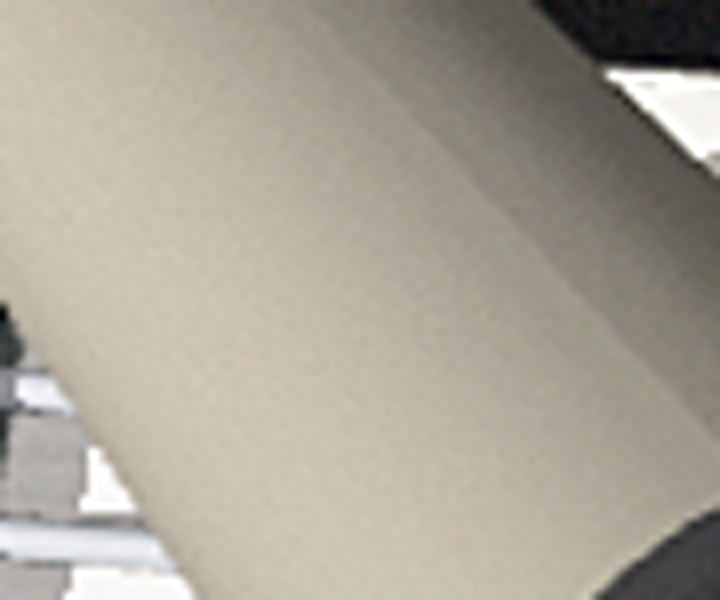

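Run:
```python
from h import *
np.set_printoptions(precision=4,suppress=True)
S=load("side5");o=np.array([.5766,.1464]);yaw=np.radians(1.14)
c,s=np.cos(yaw),np.sin(yaw)
P=lambda x,y,z,n:((proj(S,(n[0]+c*x-s*y,n[1]+s*x+c*y,z))-[220,205])+.5)*8-.5
print("bottom corners pred",P(.03,.018,.132,o),P(-.03,.018,.132,o))
print("top corners pred",P(-.03,.018,.192,o),P(-.03,-.018,.192,o))
n=(.5762,.147)
for x in(-.0385,-.0325,.0325,.0385): print("plate",x,P(x,.025,.118,n),P(x,.025,.052,n),P(x,-.025,.118,n))
for y in(-.0255,-.0205,.0205,.0255): print("lip",y,P(-.027,y,.06,n),P(.027,y,.06,n))
im=S["img"][205:280,220:310]
hsv=cv2.cvtColor(np.ascontiguousarray(im),cv2.COLOR_RGB2HSV)
m=(hsv[...,0]>5)&(hsv[...,0]<16)&(hsv[...,1]>180)&(hsv[...,2]>100)
for row in(38,42,46,48,49,50,51): 
    x=np.nonzero(m[row])[0]; x=x[x>20]; print(row,(x.min()*8+3.5,x.max()*8+3.5) if len(x) else None)
g=cv2.cvtColor(np.ascontiguousarray(im),cv2.COLOR_RGB2GRAY)
for row in(54,58,62,66): print(row,[(i,int(v)) for i,v in enumerate(g[row]) if 18<i<58])
```

```text
bottom corners pred [196.7709 400.2764] [400.8115 419.0827]
top corners pred [400.8395 300.6118] [414.8137 197.5807]
plate -0.0385 [428.0947 469.952 ] [426.8869 586.7028] [445.7446 329.7301]
plate -0.0325 [407.7282 468.0605] [407.4012 584.8603] [425.9279 327.9304]
plate 0.0325 [187.8579 447.6415] [197.0078 564.9656] [211.9726 308.4996]
plate 0.0385 [167.6327 445.7632] [177.6514 563.1353] [192.2897 306.712 ]
lip -0.0255 [407.6648 430.6646] [236.5545 414.8664]
lip -0.0205 [405.9086 444.0867] [234.3541 428.2137]
lip 0.0205 [391.1523 556.8681] [215.8656 540.3603]
lip 0.0255 [389.3082 570.9628] [213.5552 554.3748]
38 (np.float64(331.5), np.float64(395.5))
42 (np.float64(187.5), np.float64(395.5))
46 (np.float64(195.5), np.float64(387.5))
48 (np.float64(203.5), np.float64(387.5))
49 (np.float64(227.5), np.float64(387.5))
50 (np.float64(259.5), np.float64(387.5))
51 (np.float64(347.5), np.float64(379.5))
54 [(19, 50), (20, 52), (21, 241), (22, 254), (23, 198), (24, 158), (25, 169), (26, 156), (27, 119), (28, 102), (29, 100), (30, 165), (31, 182), (32, 231), (33, 228), (34, 218), (35, 223), 
[... 806 characters left out ...]
6), (32, 106), (33, 107), (34, 107), (35, 106), (36, 107), (37, 106), (38, 107), (39, 108), (40, 107), (41, 107), (42, 108), (43, 107), (44, 108), (45, 107), (46, 89), (47, 79), (48, 80), (49, 77), (50, 96), (51, 223), (52, 254), (53, 215), (54, 123), (55, 103), (56, 106), (57, 107)]
66 [(19, 123), (20, 111), (21, 95), (22, 220), (23, 250), (24, 197), (25, 114), (26, 96), (27, 95), (28, 109), (29, 96), (30, 85), (31, 83), (32, 73), (33, 87), (34, 94), (35, 94), (36, 96), (37, 96), (38, 97), (39, 99), (40, 100), (41, 100), (42, 105), (43, 107), (44, 108), (45, 107), (46, 108), (47, 108), (48, 89), (49, 76), (50, 98), (51, 224), (52, 253), (53, 202), (54, 116), (55, 104), (56, 107), (57, 107)]
```

Call:
send_rows(moves=[1.8,0.6,0,0,1.8,0.6,4,0,1.8,0.6,10,0,1.8,0.6,17,0,1.8,0.6,22,0,1.8,0.6,24,0,1.8,0.6,24,0])

```text
clock: 15.98
tcp_pos: [0.5746, 0.1478, 0.1256]
orientation: [0.033, -3.141, -0.0]
contact_force: [-0.2, -0.2, -2.2]
grip_width: 0.0354
```

Run:
```python
from h import *
from bench import r
plan(r.get_obs(),(0.5748,0.1472,0.07),91.2)
snap(6,{"side":(220,205,90,75,8)})
```

```text
t 15.97 tcp [0.5746 0.1478 0.1256] tooly ang 91.2 q [ 0.21  0.58 -0.77  1.81  0.49  0.95  0.83] w 0.0354 F [-0.2 -0.2 -2.2]
shift [-0.2 -0.6 55.6] turn 0.0 tilt [-2.e-04  0.e+00 -1.e+00]
```

View pics/side6.png

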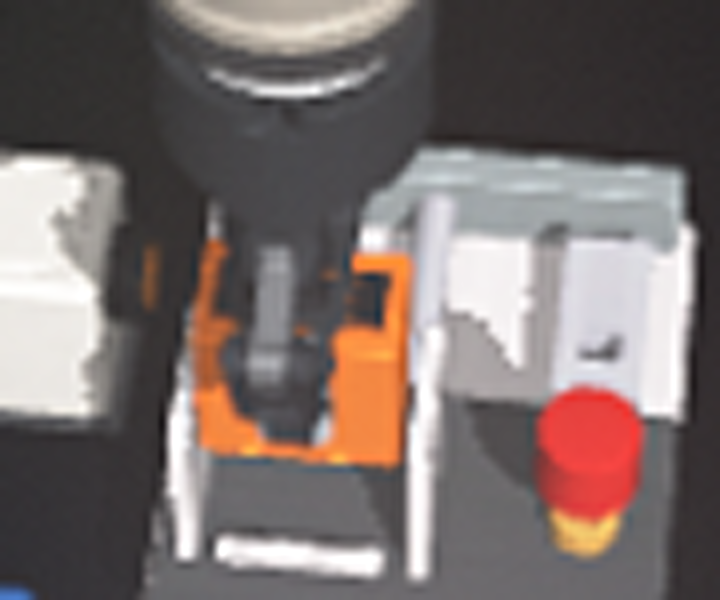

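The cartridge is centred between the plates: its bottom corners are at x≈200 and 403, and the plate inner edges at ≈192 and 410. I'll keep lowering gently.

Call:
send_rows(moves=[0,-0.3,6,0,0,-0.3,14,0,0,-0.3,23,0,0,-0.3,31,0,0,-0.3,37,0,0,-0.3,42,0,0,-0.3,44,0,0,-0.3,44,0])

```text
clock: 17.08
tcp_pos: [0.5747, 0.1475, 0.0817]
orientation: [-0.033, 3.141, 0.0]
contact_force: [-0.4, 0.0, -2.3]
grip_width: 0.0354
```

Call:
send_rows(moves=[0,0,1.5,0,0,0,3,0,0,0,4.5,0,0,0,6,0,0,0,7,0,0,0,7,0])

```text
clock: 17.82
tcp_pos: [0.575, 0.149, 0.0775]
orientation: [-0.034, 3.14, 0.001]
contact_force: [-7.2, -3.0, 20.8]
grip_width: 0.036
```

Call:
send_rows(moves=[0,0,-4,0,0,0,-7,0,0,0,-9,0,0,0,-9,0])

```text
clock: 18.32
tcp_pos: [0.5747, 0.1473, 0.0836]
orientation: [0.033, -3.141, 0.0]
contact_force: [0.2, -0.0, -2.3]
grip_width: 0.0356
```

Run:
```python
from h import *
from bench import r
plan(r.get_obs(),(0.5748,0.1472,0.07),91.2)
snap(7,{"side":(230,235,60,55,12),"top":(170,130,90,75,8)})
```

```text
t 18.32 tcp [0.5747 0.1473 0.0836] tooly ang 91.19 q [ 0.19  0.63 -0.73  1.84  0.54  0.88  0.79] w 0.0356 F [ 0.2 -0.  -2.3]
shift [-0.1 -0.1 13.6] turn -0.01 tilt [-1.e-04 -0.e+00 -1.e+00]
```

View pics/side7.png

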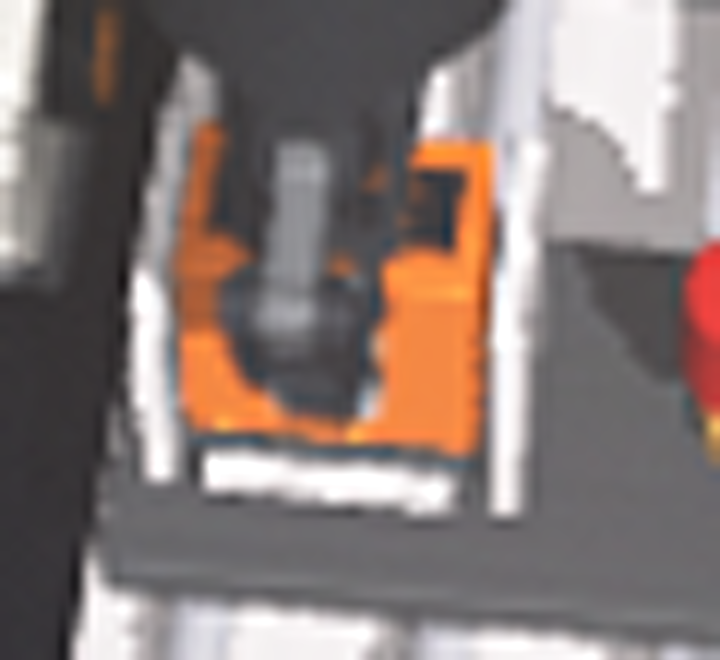

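View pics/top7.png

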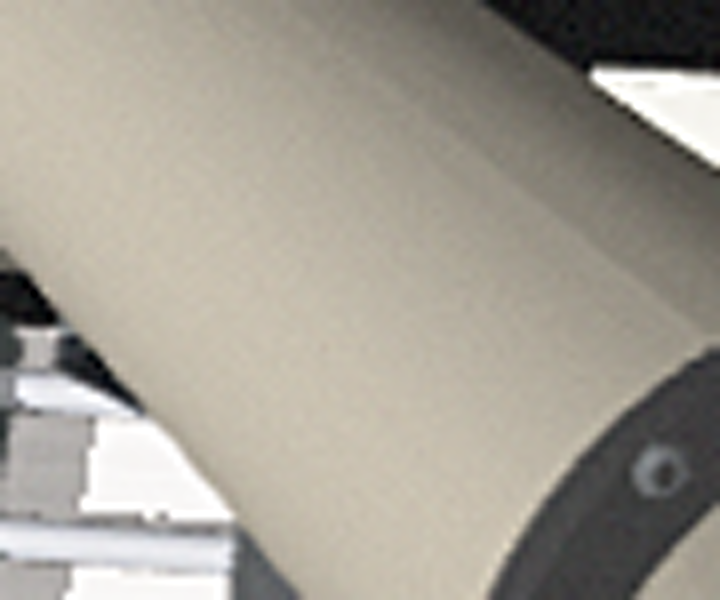

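Run:
```python
from h import *
np.set_printoptions(precision=2,suppress=True,linewidth=200)
S=load("side7");im=S["img"].astype(int)
for u in(248,250,260,262,264,266,268):
    print(u,[(v,*im[v,u]) for v in range(267,279)])
o=(.5747,.1473);n=(.5747,.1473);yaw=.0208;c,s=np.cos(yaw),np.sin(yaw)
P=lambda x,y,z,n:proj(S,(n[0]+c*x-s*y,n[1]+s*x+c*y,z))
for x in(-.02,-.01,.02): print(x,"cart bot",P(x,.018,.0656,o),"lip in",P(x,.0205,.06,n),"lip out",P(x,.0255,.06,n),P(x,.0255,.052,n))
```

```text
248 [(267, np.int64(245), np.int64(137), np.int64(67)), (268, np.int64(244), np.int64(135), np.int64(66)), (269, np.int64(248), np.int64(149), np.int64(68)), (270, np.int64(246), np.int64(169), np.int64(85)), (271, np.int64(83), np.int64(89), np.int64(98)), (272, np.int64(150), np.int64(147), np.int64(149)), (273, np.int64(255), np.int64(255), np.int64(255)), (274, np.int64(255), np.int64(255), np.int64(255)), (275, np.int64(231), np.int64(223), np.int64(225)), (276, np.int64(98), np.int64(96), np.int64(100)), (277, np.int64(106), np.int64(104), np.int64(108)), (278, np.int64(108), np.int64(109), np.int64(111))]
250 [(267, np.int64(207), np.int64(112), np.int64(69)), (268, np.int64(249), np.int64(138), np.int64(67)), (269, np.int64(247), np.int64(137), np.int64(65)), (270, np.int64(239), np.int64(129), np.int64(77)), (271, np.int64(82), np.int64(90), np.int64(98)), (272, np.int64(161), np.int64(158), np.int64(160)), (273, np.int64(255), np.int64(255), np.int64(255)), (274, np.int64(255), np.int64(254), np.int64(254)), (275, np.int64(225), np.int64(219), np.int64(220)), (276, np.int64
[... 2834 characters left out ...]
(67)), (271, np.int64(250), np.int64(136), np.int64(67)), (272, np.int64(216), np.int64(124), np.int64(83)), (273, np.int64(101), np.int64(105), np.int64(111)), (274, np.int64(109), np.int64(108), np.int64(111)), (275, np.int64(117), np.int64(115), np.int64(117)), (276, np.int64(101), np.int64(98), np.int64(102)), (277, np.int64(115), np.int64(111), np.int64(114)), (278, np.int64(106), np.int64(103), np.int64(108))]
-0.02 cart bot [266.31 271.99] lip in [266.21 274.07] lip out [265.98 275.83] [265.99 277.53]
-0.01 cart bot [262.24 271.61] lip in [262.15 273.69] lip out [261.9  275.45] [261.94 277.15]
0.02 cart bot [250.04 270.47] lip in [249.97 272.55] lip out [249.69 274.31] [249.8  276.02]
```

Call:
send_rows(moves=[0,-1.5,0,0,0,-2,2,0,0,-2,4,0,0,-2,5.5,0,0,-2,7,0,0,-2,7,0])

```text
clock: 19.18
tcp_pos: [0.5746, 0.1454, 0.0766]
orientation: [0.033, -3.141, 0.0]
contact_force: [-0.2, -0.4, -1.3]
grip_width: 0.0354
```

Run:
```python
from bench import r
o=r.get_obs();print(o["contact_force"].round(2),o["moment"].round(3),o["tcp_pos"].round(4))
```

```text
[-0.2  -0.43 -1.26] [-0.021  0.053  0.001] [0.5746 0.1454 0.0766]
```

Call:
send_rows(moves=[0,0,1,0,0,0,2,0,0,0,3,0,0,0,3,0])

```text
clock: 19.68
tcp_pos: [0.5747, 0.1454, 0.0736]
orientation: [0.033, -3.141, 0.0]
contact_force: [0.1, 0.3, -1.2]
grip_width: 0.0356
```

Past the lip tops with no contact force. Lowering to the floor.

Call:
send_rows(moves=[0,0,1,0,0,0,2,0,0,0,2.8,0,0,0,3.5,0,0,0,3.5,0,0,0,3.5,0])

```text
clock: 20.42
tcp_pos: [0.5747, 0.1454, 0.0702]
orientation: [-0.033, 3.141, -0.0]
contact_force: [0.4, 0.2, -1.4]
grip_width: 0.0351
```

Call:
send_rows(moves=[0,0,0.5,0,0,0,1,0,0,0,1,0])

```text
clock: 20.8
tcp_pos: [0.5747, 0.1454, 0.0701]
orientation: [-0.033, 3.141, -0.001]
contact_force: [-4.3, -1.0, 7.2]
grip_width: 0.0358
```

Call:
send_rows(moves=[0,0,0,0,0,0,0,0,0,0,0,0,0,0,0,0,0,0,0,0], hand=0)

```text
clock: 21.42
tcp_pos: [0.5747, 0.1454, 0.0691]
orientation: [0.033, -3.141, -0.0]
contact_force: [-0.4, 0.3, -0.0]
grip_width: 0.0852
```

Call:
send_rows(moves=[0,0,-6,0,0,0,-20,0,0,0,-40,0,0,0,-65,0,0,0,-85,0,0,0,-100,0,0,0,-100,0])

```text
clock: 22.3
tcp_pos: [0.5754, 0.1456, 0.1706]
orientation: [-0.032, 3.139, 0.001]
contact_force: [-0.1, -0.6, -0.2]
grip_width: 0.0855
```

Run:
```python
from h import *
from bench import r
plan(r.get_obs(),(0.490,0.1437,0.17),91.2)
snap(8,{"side":(220,205,100,80,8)})
```

```text
t 22.3 tcp [0.5754 0.1456 0.1706] tooly ang 91.19 q [ 0.24  0.53 -0.8   1.78  0.44  1.02  0.87] w 0.0855 F [-0.1 -0.6 -0.2]
shift [85.4 -0.2  0.4] turn -0.01 tilt [ 2.3e-03  4.0e-04 -1.0e+00]
```

View pics/side8.png

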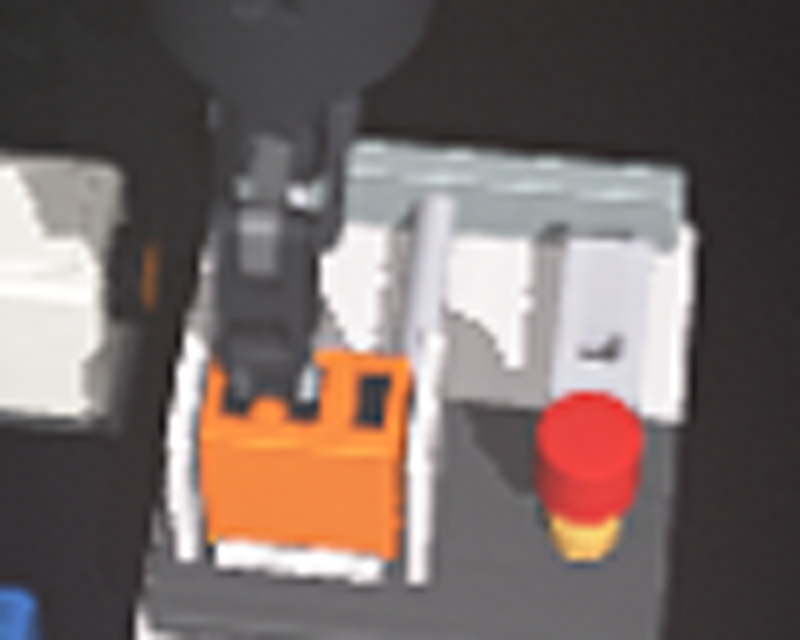

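Cartridge sits upright in the nest (side view 203–408, 352–555) behind the near lip. Next is the knob.

Call:
send_rows(moves=[8,0,0,0,25,0,0,0,45,0,0,0,65,0,0,0,80,0,0,0,85,0,0,0,85,0,0,0])

```text
clock: 23.28
tcp_pos: [0.4898, 0.1436, 0.1692]
orientation: [-0.033, 3.141, -0.0]
contact_force: [-0.6, -0.0, 0.0]
grip_width: 0.0852
```

Call:
send_rows(moves=[0,0,15,0,0,0,35,0,0,0,55,0,0,0,75,0,0,0,88,0,0,0,94,0,0,0,94,0])

```text
clock: 24.15
tcp_pos: [0.4897, 0.1438, 0.075]
orientation: [0.033, -3.141, -0.0]
contact_force: [0.8, 0.1, 0.5]
grip_width: 0.0851
```

Run:
```python
from h import *
from bench import r
plan(r.get_obs(),(0.490,0.1437,0.076),91.2)
snap(9,{"side":(220,205,100,80,8),"top":(170,130,90,110,7)})
```

```text
t 24.15 tcp [0.4897 0.1438 0.075 ] tooly ang 91.21 q [ 0.2   0.54 -0.76  2.03  0.53  0.77  0.71] w 0.0851 F [0.8 0.1 0.5]
shift [-0.3 -0.1 -1. ] turn 0.01 tilt [-3.e-04  0.e+00 -1.e+00]
```

View pics/side9.png

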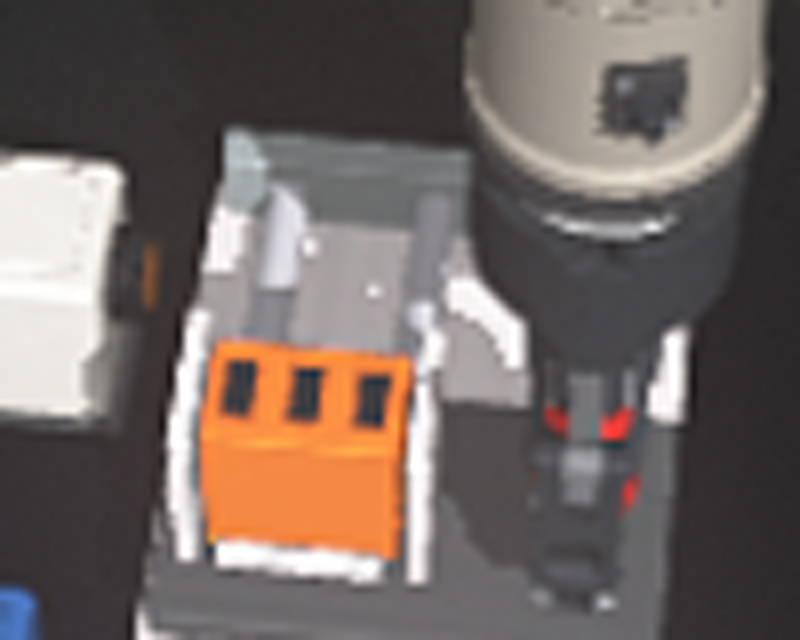

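View pics/top9.png

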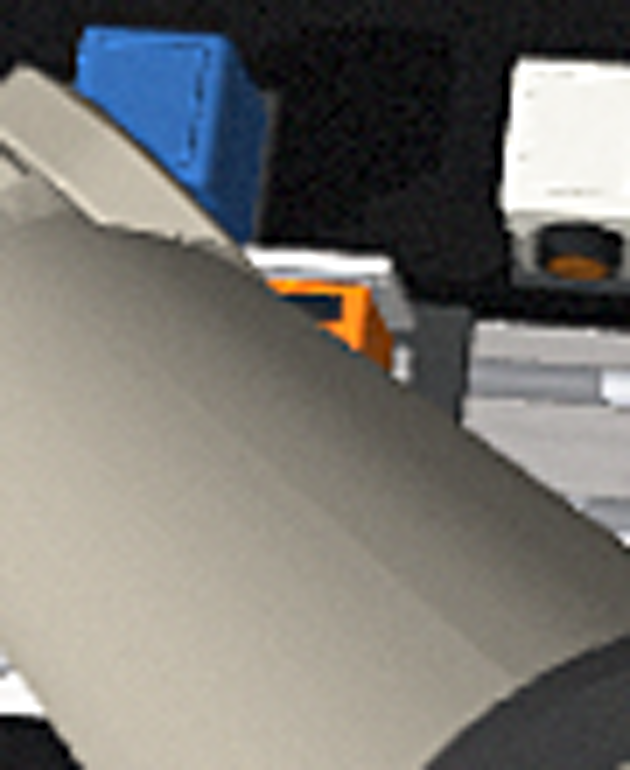

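The fingers straddle the red knob (knob edges at x≈545 and 637) and the cartridge sits flat in the nest. Closing on the knob.

Call:
send_rows(moves=[0,0,0,0,0,0,0,0,0,0,0,0,0,0,0,0,0,0,0,0,0,0,0,0], hand=1, newtons=45)

```text
clock: 25.0
tcp_pos: [0.4899, 0.1439, 0.0756]
orientation: [-0.033, 3.141, 0.0]
contact_force: [-2.1, -1.2, 5.7]
grip_width: 0.0308
```

Call:
send_rows(moves=[0,0,-2,0,0,0,-5,0,0,0,-9,0,0,0,-13,0,0,0,-16,0,0,0,-17,0,0,0,-17,0])

```text
clock: 25.88
tcp_pos: [0.4897, 0.1435, 0.0921]
orientation: [-0.033, 3.141, -0.0]
contact_force: [3.9, -0.1, -9.3]
grip_width: 0.0309
```

Run:
```python
from h import *
from bench import r
y=np.radians(1.2)
plan(r.get_obs(),(0.490,0.1437,0.092),91.2)
snap(10,{"side":(220,205,100,80,8)})
```

```text
t 25.88 tcp [0.4897 0.1435 0.0921] tooly ang 91.19 q [ 0.22  0.51 -0.78  2.02  0.5   0.8   0.73] w 0.0309 F [ 3.9 -0.1 -9.3]
shift [-0.3  0.2  0.1] turn -0.01 tilt [ 0.e+00 -1.e-04 -1.e+00]
```

View pics/side10.png

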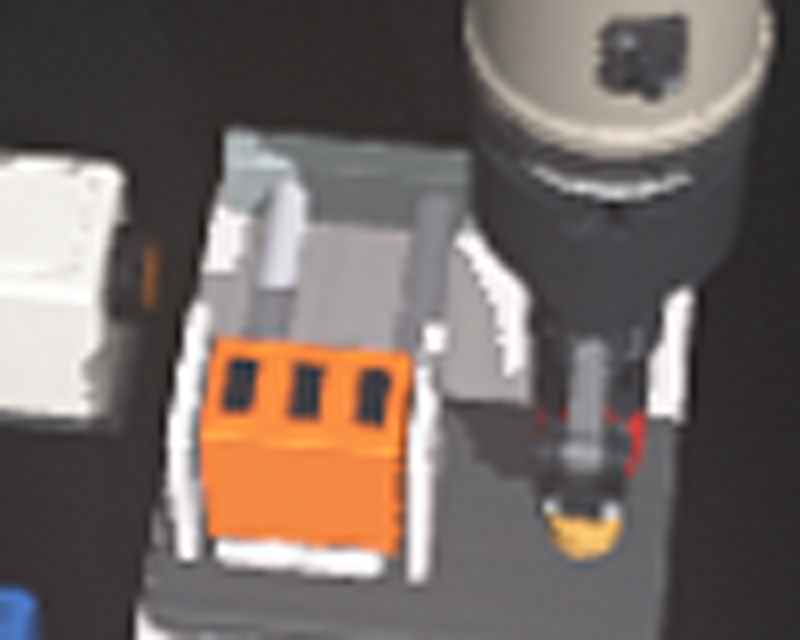

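The knob is up about 16.5 mm, with 9 N of spring load. Sliding the carriage +80 mm towards the blue head.

Call:
send_rows(moves=[0,4,0,0,0,12,0,0,0,24,0,0,0,38,0,0,0,52,0,0,0,64,0,0,0,73,0,0,0,78,0,0])

```text
clock: 26.98
tcp_pos: [0.4884, 0.2231, 0.0924]
orientation: [-0.034, 3.141, 0.001]
contact_force: [5.4, -1.8, -9.4]
grip_width: 0.0305
```

Call:
send_rows(moves=[0,2,0,0,0,2,0,0,0,2,0,0,0,2,0,0])

```text
clock: 27.48
tcp_pos: [0.4884, 0.2252, 0.0925]
orientation: [-0.034, 3.14, 0.002]
contact_force: [5.9, 0.5, -9.2]
grip_width: 0.0309
```

Run:
```python
from h import *
from bench import r
plan(r.get_obs(),(0.4883,0.2237,0.092),91.2)
snap(11,{"side":(180,205,130,120,6)})
```

```text
t 27.48 tcp [0.4884 0.2252 0.0925] tooly ang 91.25 q [ 0.06  0.55 -0.77  1.96  0.52  0.83  0.59] w 0.0309 F [ 5.9  0.5 -9.2]
shift [ 0.2 -1.5  0.5] turn 0.05 tilt [ 0.0012  0.0013 -1.    ]
```

View pics/side11.png

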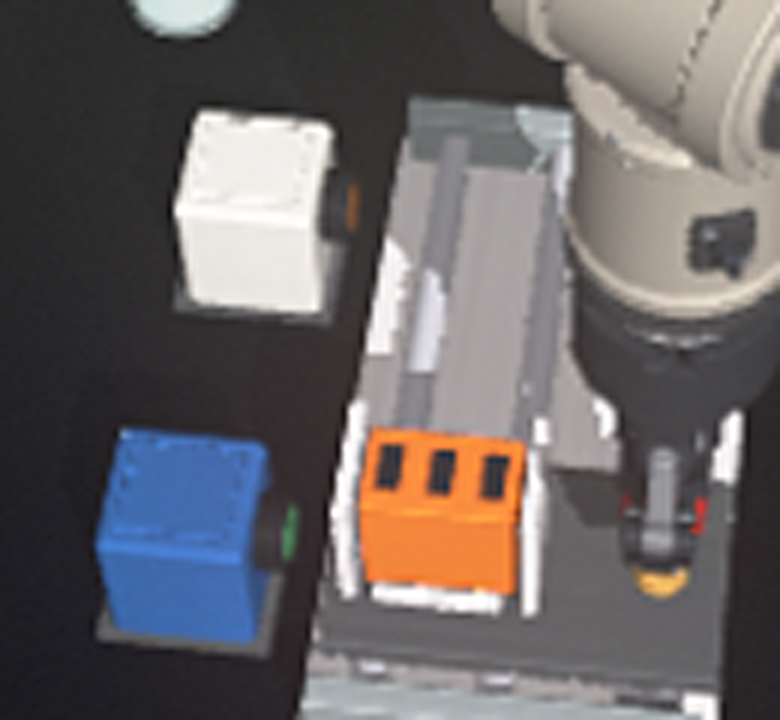

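Call:
send_rows(moves=[0,-1.5,0,0,0,-1.5,0,0,0,-1.5,0,0,0,-1.5,0,0])

```text
clock: 28.08
tcp_pos: [0.4884, 0.2237, 0.0925]
orientation: [-0.034, 3.14, 0.002]
contact_force: [5.6, 0.0, -9.8]
grip_width: 0.0302
```

Call:
send_rows(moves=[0,0,0,0,0,0,0,0,0,0,0,0,0,0,0,0,0,0,0,0], hand=0)

```text
clock: 28.7
tcp_pos: [0.488, 0.2222, 0.0923]
orientation: [-0.033, 3.141, 0.0]
contact_force: [-0.3, -0.3, 0.1]
grip_width: 0.0853
```

Call:
send_rows(moves=[0,0,-10,0,0,0,-30,0,0,0,-55,0,0,0,-80,0,0,0,-100,0,0,0,-110,0,0,0,-110,0])

```text
clock: 29.58
tcp_pos: [0.4884, 0.2222, 0.2029]
orientation: [-0.032, 3.14, 0.0]
contact_force: [-0.8, 0.2, -1.2]
grip_width: 0.0855
```

Run:
```python
from h import *
from bench import r
plan(r.get_obs(),(0.46,-0.05,0.25),91.2)
snap(12,{"side":(180,205,130,120,6)})
```

```text
t 29.57 tcp [0.4884 0.2222 0.2029] tooly ang 91.18 q [ 0.15  0.41 -0.87  1.87  0.36  1.02  0.72] w 0.0855 F [-0.8  0.2 -1.2]
shift [  33.9 -271.5  -47.2] turn -0.02 tilt [ 1.2e-03  2.0e-04 -1.0e+00]
```

View pics/side12.png

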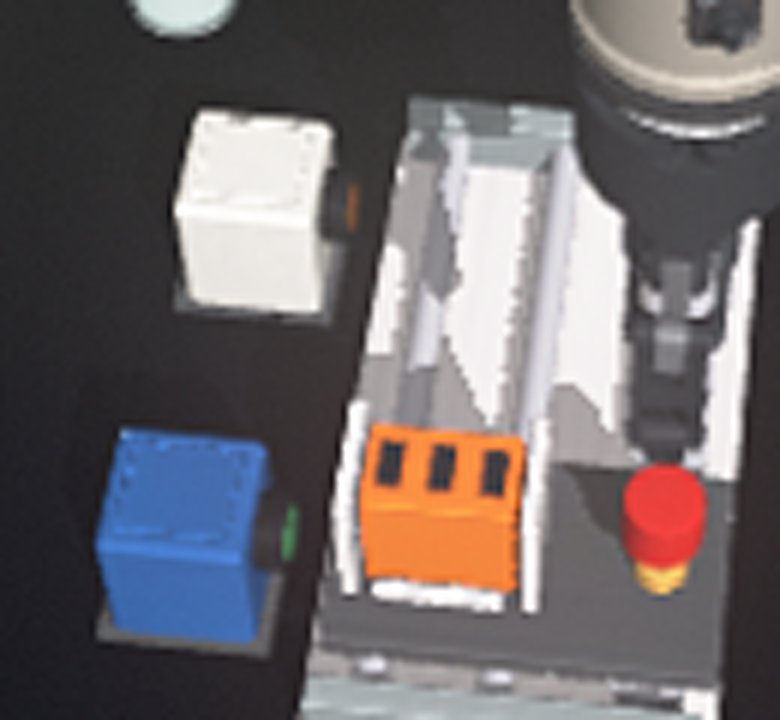

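Knob is down at (664,500) with only the brass bush showing below it. I'll move the arm clear and check from both cameras.

Call:
send_rows(moves=[4,-20,-10,0,8,-60,-25,0,14,-105,-35,0,20,-150,-45,0,26,-195,-47,0,30,-235,-47,0,32,-260,-47,0,34,-270,-47,0])

```text
clock: 30.68
tcp_pos: [0.459, -0.05, 0.2484]
orientation: [0.029, -3.14, -0.0]
contact_force: [0.1, -0.8, -0.1]
grip_width: 0.0857
```

Call:
send_rows(moves=[0,-40,0,0,0,-85,0,0,0,-125,0,0,0,-150,0,0,0,-150,0,0])

```text
clock: 31.3
tcp_pos: [0.4627, -0.1993, 0.2485]
orientation: [0.029, -3.141, -0.002]
contact_force: [-0.5, 0.2, 0.9]
grip_width: 0.0851
```

Run:
```python
from h import *
from bench import r
np.set_printoptions(precision=4,suppress=True)
snap(13,{"side":(140,90,220,190,4),"top":(150,100,190,150,4)})
T=load("top13");S=load("side13")
def red(f,box):
    x0,y0,x1,y1=box
    hsv=cv2.cvtColor(f["img"],cv2.COLOR_RGB2HSV);b=np.zeros(hsv.shape[:2],bool);b[y0:y1,x0:x1]=True
    m=((hsv[...,0]<5)|(hsv[...,0]>174))&(hsv[...,1]>150)&(hsv[...,2]>60)&b
    ys,xs=np.nonzero(m);print(m.sum(),ys.min(),ys.max());return xs.mean(),ys.mean()
a=red(T,(160,195,225,235));b=red(S,(275,265,310,315));print(a,b,tri(T,a,S,b),onz(T,a,.0965),"before .4912 .1453 .0965")
o=r.get_obs();print(o["clock"],o["tcp_pos"],o["contact_force"])
```

```text
175 208 222
185 283 298
(np.float64(176.89714285714285), np.float64(215.22857142857143)) (np.float64(290.28648648648647), np.float64(290.4864864864865)) (array([0.4899, 0.2261, 0.0973]), np.float64(0.0007526613559819552)) [0.4897 0.2264 0.0965] before .4912 .1453 .0965
31.4 [ 0.463  -0.1968  0.2488] [-0.3853  0.953  -0.778 ]
```

View pics/side13.png

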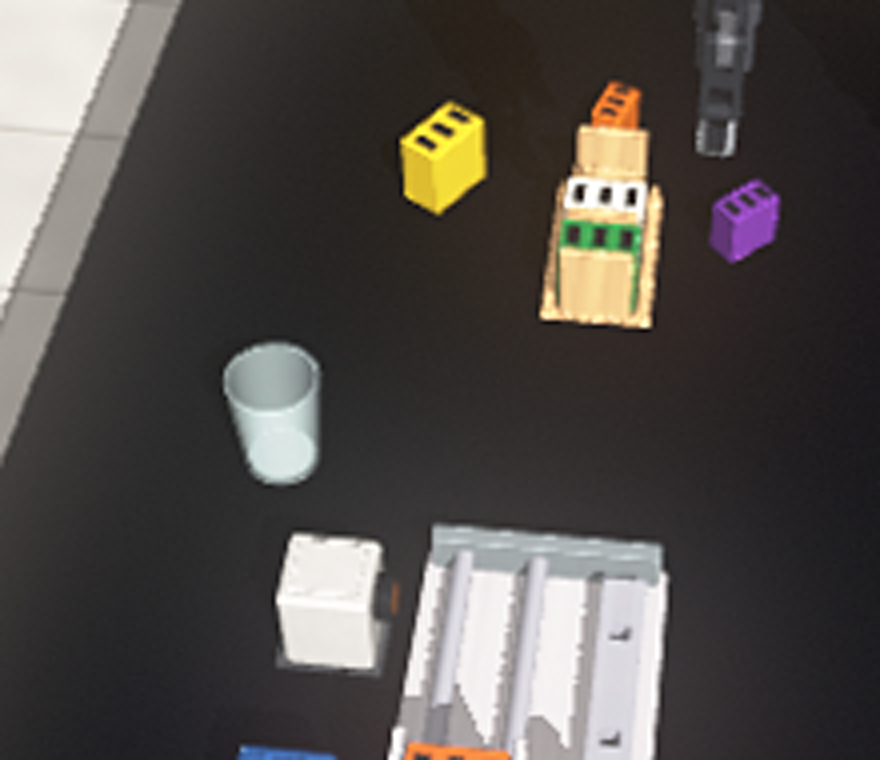

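View pics/top13.png

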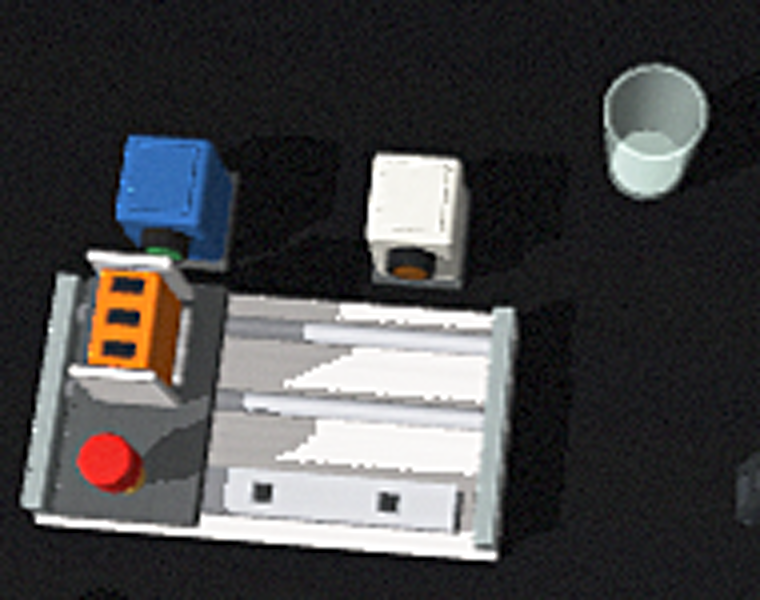

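Knob height is unchanged from home (0.097 vs 0.0965) and it has moved 81 mm in y. Everything else is where it was, so I'm handing in.

```bash
python3 -c "
from bench import r
print(r.hand_in())"
```

```text
the job is handed in; nothing more can be done
None
```

The job is handed in at about 31 s of the 72 s allowed. The orange cartridge is upright in the nest, and the carriage is in the hole in front of the blue photometer head with the plunger home.

**What I did:** I gripped the cartridge over its ends in the rack, stood it on the bench, and regripped it across its width. I then lowered it into the nest, pulled the knob up about 16.5 mm, slid the carriage +80 mm and let go.

**Last checks:**
- **Knob:** it moved 81 mm along the rail, and its height measures 97 mm against 96.5 mm when it was home at the start. That is within measurement error, so I take the plunger as fully home.
- **Cartridge:** both cameras show it upright between the tall plates, seated inside the lips.
- **Other things:** the green and white cartridges and the beaker look unmoved. The jar was outside my last cropped views, but the arm never went near it.
- **Arm:** it was well clear and touching nothing.

**What went wrong or disagreed:**
- **First try at the nest:** the cartridge came down on a lip with about 21 N. I backed off, shifted it 2 mm in -y, and it then went in with no contact until the floor.
- **Cameras:** they disagreed with each other by 3–4 mm in y. Both read about 1.5 mm too far in x compared with the arm's own position, and I corrected for that.

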